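# Lock the feed roller with its cross pin

## Robot

A 7-joint arm with a two-finger parallel gripper is mounted at the origin on a cart in front of the work surface, level with it; the furniture and walls round the work are solid. World frame = base frame: x ahead of the robot, y to its left, z up, the work surface at z = 0. Lengths are in mm, angles in rad, forces in N, time in s.
With the tool pointing down it reaches from about 400 to 875 mm from the base axis. Payload 4.4 kg.
Tool frame: the origin (TCP) lies on the centre line of the jaws, within the pads' length; the fingertips stand 25 mm ahead of it and the grasp point (between the pads) lies 6 mm ahead of it (ctrl.finger_overhang is the distance from the TCP to the fingertips, in mm); z points along the fingers, y is the line along which they close (so a half turn about z gives the same grasp; the last joint's range is limited). The gripper opens to 85 mm and grips with 20 to 120 N. Pads are 22 mm wide; open, the fingers measure 114 mm over their backs; the gripper's body (76 mm by 85 mm) begins 54 mm behind the grasp point. The pads swing forward as they close: fully open they stand 13 mm farther back than shut.
Start: joints at [1.096, 0.628, 0.038, 1.517, -0.027, 0.996, -0.02], TCP at [258.408, -596.442, 256.313] pointing down, gripper open.
Joint ranges: [-3.06, 3.06], [-0.37, 2.12], [-1.25, 1.32], [0.18, 2.47], [-1.1, 4.24], [0.23, 1.98], [-2.94, 2.94]. Speed limits (rad/s): [2.57, 2.57, 3.14, 3.14, 3.14, 3.14, 3.14].

## Interface

Orientations are given as [roll, pitch, yaw] about the fixed x, y, z axes, in that order (R = Rz(yaw) Ry(pitch) Rx(roll)).
In Python, from cell import ctrl gives the robot as it stands. The module is installed in compiled form; this text tells all that it offers.
- The arm moves only by the tool play_rows, never from a script. Its argument "targets" is a list of rows, each a list of 5 numbers: the closure, from 0 (fully open) to 1 (shut), then the shift along the tool's x, y, z in cm, then the turn about the tool's z in degrees. In form: [[gripper, dx, dy, dz, spin], ...]. A call has 1 to 10 rows; each row is the pose to reach, as a shift and turn from the pose commanded when the call began, along the tool's axes at that moment; what a row does not reach only later rows make up. A row lasts 1/10 s, in which the tool goes at most 50 mm and 8.59 degrees, less where a joint would pass 70% of its speed; a pose out of reach is approached as far as the arm can. A call with a gripper value outside its range is refused whole. The fingers move at their own pace and stop on an object; the grip force is fixed at half the most. Time passes only in rows, so rows that repeat a pose let the fingers close. It gives the time, the measured TCP pose, the force, the opening and the grip force at its end, in the units of the state.
- ctrl.read_state(): the state, without advancing time (a new reading comes with each control period).
- ctrl.get_image(name): name is "scene" or "top" or "wrist"; returns (picture, depth): 420x560x3 uint8, red, green, blue; 420x560 float32, mm along the optical axis (not along the pixel's ray), 0 where there is no reading.
- ctrl.calibration(name): a dict with "vfov" (degrees; the focal length in pixels is half the picture's height over the tangent of half this angle, whatever the lens; pixels are square), "cx", "cy" (the principal point, pixels), "extrinsics" (4x4, takes a point from camera to world coordinates); the wrist camera has in their place "mount" (4x4, takes a point from camera to tool coordinates, whose origin is the TCP and whose axes are the flange's). Camera axes: x right, y down, z forward; pixel columns grow to the right and rows downward; lengths in mm; the calibration is good to about 2 mm. The wrist camera is an equidistant fisheye: a pixel r from the principal point sees the ray r / f radians off the axis. A picture is of the moment at which its call begins: read the wrist's pose just before it. calibration takes no time and is no camera call.
- ctrl.finish_job(): hands the job in; it is judged then, once.
Trained networks look in the newest picture that a camera, given by its name, has taken for a name from the list of things; names that differ only in an ending like _2 or _b are one class to them, and where a whole thing is asked for, a point or a joint stands for the part that bears it (a point fixed in the world has none). Each returns a list of dicts, best first, with "confidence" (0 to 1); they miss things now and then, are a little off and sometimes report something else, mostly with a low value. They report only what shows in the picture. A call takes as long as a camera call.
- ctrl.search_frame(camera, name): "bbox" ([left, top, right, bottom] in pixels, round what is visible of it).
- ctrl.trace(camera, name): "pixels" (420x560 bool, what is visible of it) and "bbox" ([left, top, right, bottom] in pixels, round what is visible of it).
The state is a dict: "clock": time; "qpos": joint angles; "qd": joint speeds; "tau": joint torques, N m; "eef_pos": TCP position; "tool_rot": TCP orientation; "force": force on the tool from outside, world axes, zero at the start; "torque": the same for the moment, N m; "width": finger opening in mm; "gripper_force": force on a finger pad.
Only numpy, scipy, OpenCV 4.12 (cv2) and the standard library are available. Lean on these libraries where they do the work, as an engineer would, in place of code of your own. Each camera call takes 0.05 s, during which the arm holds its last target. There are 200 camera calls.

## Task

Lock the feed roller: take the yellow-headed lock pin from its stand, set it tip down in the guide hole on top of the blue housing and let go, so that it rests on the shaft. Then push the raised red lever bar slowly down until it catches because the pin has dropped into the shaft's hidden cross-hole (never force the lever against the pin), and press the pin's head down until it is fully home on the housing. Leave the ink jars, the squeegee and the pin case where they are.

Things in the scene. Friction and masses are not known exactly. Their poses are not given: they have to be found in the camera images.
- roller_stand: Fixed stand on a dark base plate 130 (x) x 300 (y) x 12 mm. Origin: centre of the plate's underside; x points to its back, y to its left along the shaft, z up. Shaft axis: along y at x = 0, 50 mm high. Black rubber roller, 56 mm thick, at y = 30 to 108 mm; blue bearing 78 mm high at y = 125 to 145 mm; lever at y = -138 to -82 mm.
- guide_mouth (a point): Centre of the guide hole in the flat top of the blue lock housing (78 x 60 mm, top 138 mm above the stand's underside; 3 mm screw heads at its corners); at x = 0, y = -10 mm of the stand. Vertical hole: 21 mm wide for the upper 38 mm, then 16 mm wide for 22 mm. Two spring plungers 8 mm below the mouth, on its y sides, leave 14.8 mm between them.
- shaft_top (a point): Point 62 mm straight below the guide mouth (76 mm above the stand's underside), hidden in the housing: the top of the steel shaft, 52 mm diameter there, on which the pin's tip first rests. The shaft's only cross-hole is 16 mm wide; it comes under the guide at an unknown lever value between about -0.03 and +0.35 rad, different each time.
- lever (a joint): Lever and shaft turn as one: angle of the lever above horizontal, rad. 0 = level, pointing to the stand's -x (towards the robot); positive = bar raised; starts at 0.80 to 0.90, lower end -0.35. It takes 2 to 3 N at the bar to turn and stays where it is left. Once the pin has dropped into the cross-hole the lever stops; 8 to 12 N at the bar is enough to feel it, over 40 N is too much.
- lever_bar (a point): Centre of the red round bar at the lever's end: 16 mm diameter, 56 mm long along the stand's y, 115 mm from the shaft axis; moves on that circle in the stand's x-z plane, 100 mm to the right of the guide hole.
- lock_pin: Stepped oiled steel pin, 128 mm long, about 0.18 kg, upright in its stand. Origin: the rounded tip at its lower end; z runs to the head. 14 mm diameter up to 66 mm from the tip, a cone (shoulder) to 73 mm, 19 mm diameter to 102 mm, then a yellow cylindrical head, 30 mm diameter, 26 mm high.
- pin_head (a point): Centre of the top of the yellow head, 128 mm from the tip. Above the stand's underside: 204 mm with the tip on the shaft; 186 to 195 mm when dropped into the cross-hole, where the shoulder sits on the two plungers; 164 mm fully home, head on the housing. Pressing it past the plungers takes about 10 to 20 N, then it slides 30 mm and stays.
- pin_stand: Fixed grey block 60 x 60 x 68 mm on a dark foot 74 mm square. Origin: centre of its underside. The pin stands in its vertical 18 mm hole, 60 mm deep, tip 8 mm above the table, head underside 110 mm, head top 136 mm above the table.
- jar_black: Ink jar, black lid, 64 mm diameter, 72 mm high; origin at the centre of its underside. Bystander.
- jar_yellow: Ink jar, yellow lid, 62 mm diameter, 70 mm high; origin at the centre of its underside. Bystander.
- squeegee: Wooden hand squeegee 73 x 190 x 24 mm lying flat; origin at the centre of its underside. Bystander.
- pin_case: Small grey case 82 x 110 x 29 mm; origin at the centre of its underside. Bystander.

How it is judged:
By the outcome, as a careful person would: the job done as asked, in the order asked, and still so for the second after the job is handed in, with the robot touching nothing.
It also fails if it takes over 67 s, if anything falls off the work surface, if the arm or the gripper's body presses on something with over 40 N, if the wrist force passes 120 N, or if a joint passes its speed limit or range.

## Working session

There is one attempt and no reset: what is moved stays moved. The work goes in short steps, Python scripts to look and compute and a tool call to move; the robot and the scene stay as the last step left them, time stands still between calls to the robot, and variables do not carry over. Pictures are saved under pics/ and viewed, at most 10 in all, crops included, and the job is handed in when it is done.

Besides the shell and the picture viewer there is one more tool, called after "Request:" by a JSON object that holds its "method" and its "body". play_rows: Moves the arm, as the interface text tells. Its arguments: {"type":"object","properties":{"targets":{"type":"array"}},"required":["targets"]}

```bash
mkdir -p pics
cat > h.py <<'E'
import numpy as np,cv2
from cell import ctrl
def cloud(name,d,mask):
    c=ctrl.calibration(name);f=210/np.tan(np.radians(c['vfov'])/2)
    v,u=np.nonzero(mask&(d>0));z=d[v,u]
    P=np.c_[(u-c['cx'])/f*z,(v-c['cy'])/f*z,z,np.ones(len(z))]
    return (P@np.array(c['extrinsics']).T)[:,:3]
E
python3 - <<'E'
from h import *
s=ctrl.read_state();print({k:np.round(v,3) for k,v in s.items()})
for n in ['scene','top']:
    p,d=ctrl.get_image(n);cv2.imwrite(f'pics/{n}0.png',p[:,:,::-1]);np.savez(f'{n}0.npz',p=p,d=d)
    c=ctrl.calibration(n);print(n,c['vfov'],np.round(c['extrinsics'],3).tolist())
    for t in ['roller_stand','lever_bar','lock_pin','pin_stand','jar_black','jar_yellow','squeegee','pin_case']:
        for r in ctrl.trace(n,t)[:2]:
            P=cloud(n,d,r['pixels'])
            if len(P): print(t,round(r['confidence'],2),r['bbox'],len(P),'med',np.median(P,0).round(),'lo',np.percentile(P,3,0).round(),'hi',np.percentile(P,97,0).round())
E
```

```text
{'clock': np.float64(0.0), 'qpos': array([ 1.096,  0.629,  0.038,  1.518, -0.027,  0.996, -0.02 ]), 'qd': array([0.   , 0.001, 0.   , 0.   , 0.   , 0.001, 0.001]), 'tau': array([-1.0000e-03, -5.6340e+01,  1.2260e+00, -1.9345e+01,  1.1000e-02,
        1.1000e-02, -0.0000e+00]), 'eef_pos': array([ 258.188, -595.894,  255.376]), 'tool_rot': array([-3.14 , -0.   ,  0.409]), 'force': array([ 0.893,  0.779, -0.041]), 'torque': array([-0.031, -0.037, -0.011]), 'gripper_force': np.float64(0.0), 'width': np.float64(85.279)}
scene 44.20287622122066 [[-0.61, -0.436, 0.661, -263.963], [-0.792, 0.315, -0.523, 748.356], [0.02, -0.843, -0.537, 803.213], [0.0, 0.0, 0.0, 1.0]]
roller_stand 0.67 [189.7, 194.2, 315.3, 279.6] 5485 med [608. 151.  43.] lo [545.   8.   4.] hi [667. 279. 138.]
roller_stand 0.48 [210.3, 206.6, 316.2, 254.8] 1254 med [620. 183.  62.] lo [528.  15.  10.] hi [665. 243. 139.]
lever_bar 0.89 [208.7, 206.7, 319.5, 254.9] 1154 med [619. 185.  64.] lo [528.  23.  35.] hi [654. 243. 139.]
lock_pin 0.76 [341.7, 183.9, 350.8, 207.2] 194 med [ 570. -130.  114.] lo [ 561. -142.   69.] h
[... 1377 characters left out ...]
    7.] hi [614. -97.  72.]
lock_pin 0.77 [370.2, 212.0, 391.3, 224.3] 202 med [ 575. -133.  137.] lo [ 563. -148.   63.] hi [ 590. -122.  140.]
lock_pin 0.65 [354.9, 203.1, 391.0, 244.1] 965 med [ 568. -125.   67.] lo [ 537. -172.    0.] hi [617. -97. 116.]
pin_stand 0.82 [353.7, 203.5, 389.9, 243.1] 826 med [ 566. -123.   67.] lo [ 536. -157.    6.] hi [613. -97.  72.]
jar_black 0.94 [251.8, 115.2, 283.1, 149.8] 732 med [782. 116.  72.] lo [759.  88.   7.] hi [818. 144.  75.]
jar_yellow 0.69 [289.3, 115.7, 313.5, 148.3] 666 med [787.  38.  70.] lo [765.  12.  15.] hi [819.  64.  74.]
squeegee 0.6 [138.8, 264.4, 224.2, 314.4] 2457 med [420. 322.  20.] lo [379. 234.  12.] hi [462. 409.  26.]
```

Run:
```python
from h import *
A=[]
for n,b in [('scene',(180,160,430,300)),('top',(190,100,400,260))]:
    z=np.load(n+'0.npz');p,d=z['p'],z['d']
    u0,v0,u1,v1=b;c=cv2.resize(p[v0:v1,u0:u1],(700 if 0 else 500,290),interpolation=2);A.append(c)
    P=cloud(n,d,np.ones(d.shape,bool));
    full=d>0; col=p[full].astype(int)
    hsv=cv2.cvtColor(p,cv2.COLOR_RGB2HSV)[full].astype(int)
    blue=(abs(hsv[:,0]-110)<15)&(hsv[:,1]>90)
    red=((hsv[:,0]<8)|(hsv[:,0]>172))&(hsv[:,1]>130)
    yel=(abs(hsv[:,0]-26)<8)&(hsv[:,1]>130)
    box=(P[:,0]>480)&(P[:,0]<720)&(P[:,1]>-60)&(P[:,1]<300)
    for nm,m in [('housetop',blue&box&(P[:,2]>128)&(P[:,2]<150)),('bearing',blue&box&(P[:,2]>60)&(P[:,2]<90)&(P[:,1]>180)),('redbar',red&box&(P[:,2]>60)),('pinhead',yel&(P[:,1]<-80)&(P[:,2]>128)&(P[:,2]<150))]:
        Q=P[m]
        if len(Q)<4: print(n,nm,len(Q));continue
        r=cv2.minAreaRect(Q[:,:2].astype(np.float32)); print(n,nm,len(Q),Q.mean(0).round(1),np.round(r[0],1),np.round(r[1],1),round(r[2],1),'z',np.percentile(Q[:,2],[5,50,95]).round(1))
cv2.imwrite('pics/a.png',np.vstack(A)[:,:,::-1])
```

```text
scene housetop 445 [623.9 127.7 135.7] [628.8 125.2] [61.6 86.3] 79.7 z [130.4 136.3 138.6]
scene bearing 141 [647.5 270.8  73. ] [649.7 265.4] [37.3 49. ] 60.6 z [62.3 75.  79. ]
scene redbar 128 [531.   43.2 136.7] [531.9  41.1] [55.6 17.8] 78.1 z [130.1 137.6 141.8]
scene pinhead 44 [ 571.4 -129.1  133. ] [ 573.4 -131.5] [28.6 25.9] 16.0 z [128.9 133.  136.7]
top housetop 892 [629.3 123.4 138.6] [629.8 123.3] [60. 78.] 80.0 z [135.8 138.7 141.2]
top bearing 166 [654.9 265.4  78.3] [655.3 265.9] [19.5 47.8] 80.3 z [75.1 78.3 81. ]
top redbar 181 [534.9  38.8 141.3] [535.2  38.9] [55.1 14.8] 79.3 z [137.7 141.4 144. ]
top pinhead 83 [ 575.5 -134.2  135.9] [ 576.1 -135.9] [27.9 28.1] 84.9 z [132.6 136.3 138.9]
```

View pics/a.png

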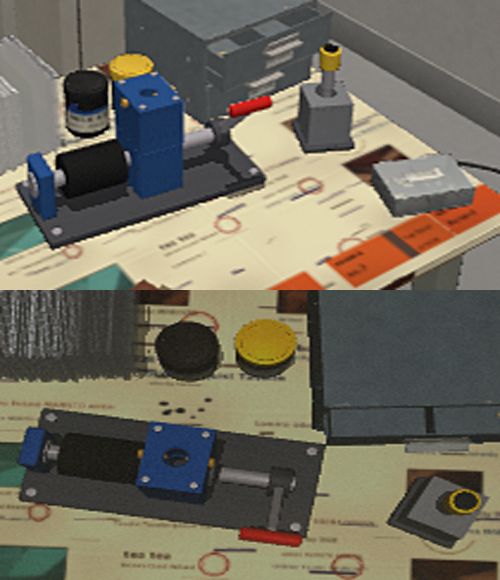

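Run:
```python
from h import *
for n in ['top','scene']:
    d=np.load(n+'0.npz')['d'];P=cloud(n,d,np.ones(d.shape,bool))
    print(n)
    for x in range(300,950,40):
        print(x,[int(np.percentile(q,95)) if len(q:=P[(abs(P[:,0]-x)<20)&(abs(P[:,1]-y)<20),2])>3 else None for y in range(360,-420,-40)])
```

```text
top
300 [None, None, None, None, None, None, 1, 3, 3, 3, 3, 2, 3, 3, 3, 2, None, None, None, None]
340 [2, 2, 3, 3, 2, 3, 3, 3, 3, 2, 3, 3, 3, 4, 19, 3, None, None, None, None]
380 [24, 22, 19, 3, 2, 2, 3, 3, 3, 3, 3, 29, 31, 32, 31, 3, None, None, None, None]
420 [26, 26, 26, 25, 3, 3, 3, 3, 3, 3, 3, 28, 32, 32, 32, 3, None, None, None, None]
460 [16, 17, 17, 23, 3, 3, 3, 3, 3, 3, 3, 3, 31, 30, 3, 3, None, None, None, None]
500 [3, 3, 3, 3, 3, 3, 3, 3, 3, 3, 3, 3, 3, 3, 4, 4, None, None, None, None]
540 [2, 3, 3, 3, 3, 3, 3, 140, 143, 141, 3, 4, 70, 70, 3, 3, None, None, None, None]
580 [3, 3, 13, 14, 15, 137, 140, 16, 108, 16, 3, 27, 138, 139, 3, 3, None, None, None, None]
620 [2, 2, 77, 75, 78, 140, 140, 139, 70, 68, 3, 3, 70, 69, 3, 4, None, None, None, None]
660 [2, 3, 80, 79, 80, 140, 141, 140, 15, 102, 128, 129, 127, 130, 129, 3, None, None, None, None]
700 [2, 2, 15, 16, 15, 15, 3, 13, 4, 137, 138, 138, 139, 139, 138, 139, None, None, None, None]
740 [2, 3, 3, 7, 3, 3, 57, 3, 3, 137, 139, 139, 139, 139, 139, 138, None, None, None, None]
780 [113, 114, 114, 114, 114, 113, 75, 
[... 1421 characters left out ...]
, 136, 135, 136, 136, 135, 118, -604, -598, -597, -559]
740 [1, 1, 97, 106, 0, 0, 68, -1, -745, 133, 137, 135, 136, 136, 136, 133, -610, -601, None, -604]
780 [110, 111, 112, 111, 113, 110, 72, 71, 71, 134, 136, 136, 137, 136, 136, None, None, None, None, -654]
820 [111, 113, 113, 113, 114, 113, 71, 69, 69, 134, 136, 136, 137, 137, 137, 134, None, None, None, None]
860 [110, 113, 113, 113, 114, 113, 0, -746, -3, 134, 136, 136, 137, 136, 136, None, None, None, None, None]
900 [109, 114, 112, 114, 114, 114, None, 1, 2, 119, 134, None, 133, 135, 134, None, None, None, None, None]
940 [1, None, None, None, None, None, None, 0, None, -1, None, None, None, None, None, None, None, None, None, None]
```

Request:
{"method": "play_rows", "body": {"targets": [[0,47.5,-29.8,0,23.4],[0,47.5,-29.8,0,23.4],[0,47.5,-29.8,0,23.4],[0,47.5,-29.8,0,23.4],[0,47.5,-29.8,0,23.4],[0,47.5,-29.8,0,23.4],[0,47.5,-29.8,0,23.4],[0,47.5,-29.8,0,23.4],[0,47.5,-29.8,0,23.4],[0,47.5,-29.8,0,23.4]]}}

```text
clock: 1.9
eef_pos: [542.5, -182.5, 256.6]
tool_rot: [3.141, -0.001, 0.0]
force: [1.2, -1.1, -0.1]
width: 85.8
gripper_force: 0.0
```

Request:
{"method": "play_rows", "body": {"targets": [[0,2,-3,0,0],[0,2,-3,0,0],[0,2,-3,0,0],[0,2,-3,0,0]]}}

```text
clock: 2.3
eef_pos: [560.6, -155.8, 256.3]
tool_rot: [3.141, 0.001, -0.002]
force: [-0.5, -0.8, 0.1]
width: 85.4
gripper_force: 0.0
```

```bash
cat >> h.py <<'E'
from scipy.spatial.transform import Rotation as Ro
def wcloud(d,s):
    c=ctrl.calibration('wrist');f=210/np.tan(np.radians(c['vfov'])/2)
    v,u=np.indices(d.shape);a=u-c['cx'];b=v-c['cy'];r=np.hypot(a,b)+1e-9;th=r/f
    t=np.tan(np.minimum(th,1.5));P=np.stack([a/r*t*d,b/r*t*d,d,np.ones_like(d)],-1)
    T=np.eye(4);T[:3,:3]=Ro.from_euler('xyz',s['tool_rot']).as_matrix();T[:3,3]=s['eef_pos']
    return (P@(T@np.array(c['mount'])).T)[...,:3],(d>0)&(th<1.4)
E
python3 - <<'E'
from h import *
s=ctrl.read_state();p,d=ctrl.get_image('wrist');cv2.imwrite('pics/w1.png',p[:,:,::-1])
print(s['eef_pos'],np.round(ctrl.calibration('wrist')['mount'],2).tolist(),ctrl.calibration('wrist')['vfov'])
P,ok=wcloud(d,s)
hsv=cv2.cvtColor(p,cv2.COLOR_RGB2HSV).astype(int)
m=ok&(abs(hsv[...,0]-26)<9)&(hsv[...,1]>110)&(P[...,2]>120)&(P[...,2]<150)&(np.hypot(P[...,0]-575,P[...,1]+134)<40)
Q=P[m]
if len(Q):
  print(len(Q),np.percentile(Q,[2,50,98],axis=0).round(1)); Q=Q[Q[:,2]>np.median(Q[:,2])-3]
  print(cv2.minEnclosingCircle(Q[:,:2].astype(np.float32)),Q.mean(0))
E
```

```text
[ 560.6039237  -155.81172813  256.33952642] [[-0.0, -0.95, -0.3, 79.04], [1.0, -0.0, 0.0, 0.8], [-0.0, -0.3, 0.95, -117.65], [0.0, 0.0, 0.0, 1.0]] 65.70646984690485
678 [[ 565.4 -150.5  122.7]
 [ 584.2 -138.8  135.2]
 [ 592.9 -123.9  137.2]]
((578.8051147460938, -136.8316650390625), 14.591331481933594) [ 580.17636175 -137.53568809  135.4257249 ]
```

View pics/w1.png

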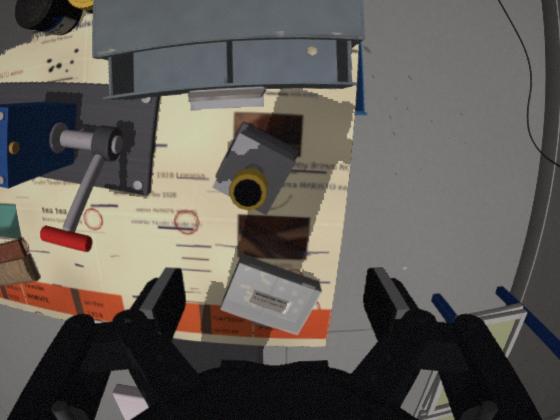

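Request:
{"method": "play_rows", "body": {"targets": [[0,1.74,-1.93,0,0],[0,1.74,-1.93,2,0],[0,1.74,-1.93,5,0],[0,1.74,-1.93,8,0],[0,1.74,-1.93,10.5,0],[0,1.74,-1.93,12,0],[0,1.74,-1.93,12.7,0],[0,1.74,-1.93,12.7,0],[0,1.74,-1.93,12.7,0]]}}

```text
clock: 3.25
eef_pos: [579.2, -135.8, 130.1]
tool_rot: [3.141, -0.001, -0.001]
force: [-0.5, -0.4, -0.5]
width: 85.6
gripper_force: 0.0
```

Request:
{"method": "play_rows", "body": {"targets": [[0.5,0,0,0,0],[0.8,0,0,0,0],[1,0,0,0,0],[1,0,0,0,0],[1,0,0,0,0],[1,0,0,0,0],[1,0,0,0,0],[1,0,0,0,0]]}}

```text
clock: 4.05
eef_pos: [579.2, -134.6, 129.8]
tool_rot: [-3.141, -0.001, 0.001]
force: [-0.2, 2.0, 5.9]
width: 28.4
gripper_force: 58.9
```

Request:
{"method": "play_rows", "body": {"targets": [[1,0,0,-1,0],[1,0,0,-3,0],[1,0,0,-6,0],[1,0,0,-9,0],[1,0,0,-12,0],[1,0,0,-15,0],[1,0,0,-16,0],[1,0,0,-16,0]]}}

```text
clock: 4.85
eef_pos: [579.3, -135.3, 290.5]
tool_rot: [3.141, -0.002, 0.0]
force: [-0.3, -0.2, -1.9]
width: 28.5
gripper_force: 59.4
```

Request:
{"method": "play_rows", "body": {"targets": [[1,0,-2,0,0],[1,-1,-6,0,0],[1,-2,-10,0,0],[1,-3,-14,0,0],[1,-3,-18,0,0],[1,-3,-22,0,0],[1,-3,-25,0,0],[1,-3,-26,0,0],[1,-3,-26,0,0],[1,-3,-26,0,0]]}}

```text
clock: 5.85
eef_pos: [548.4, 123.0, 288.2]
tool_rot: [3.139, 0.002, -0.001]
force: [-0.5, -0.0, -1.4]
width: 28.5
gripper_force: 59.5
```

Run:
```python
from h import *
s=ctrl.read_state();p,d=ctrl.get_image('wrist');cv2.imwrite('pics/w2.png',p[:,:,::-1]);np.savez('w2.npz',p=p,d=d,e=s['eef_pos'],r=s['tool_rot'])
print(s['eef_pos'],s['tool_rot'],s['force'],s['width'])
```

```text
[548.35168915 123.04415907 288.21431472] [ 3.13945475e+00  1.86861585e-03 -1.23535343e-03] [-0.50615119 -0.01023255 -1.38126505] 28.526982903535686
```

View pics/w2.png

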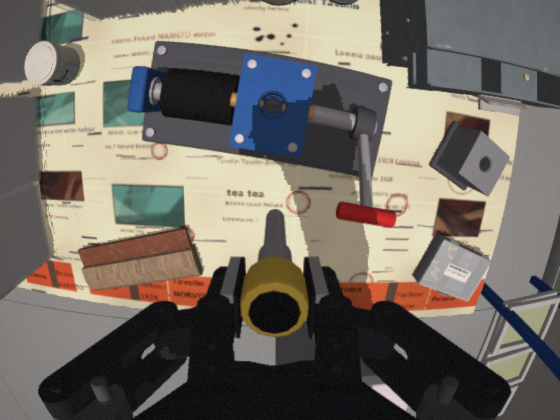

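```bash
cat > m.py <<'E'
from h import *
def ana(p,d,s,show=None):
    P,ok=wcloud(d,s);hsv=cv2.cvtColor(p,cv2.COLOR_RGB2HSV).astype(int)
    blue=ok&(abs(hsv[...,0]-110)<15)&(hsv[...,1]>90)&(abs(P[...,2]-138)<8)&(np.hypot(P[...,0]-630,P[...,1]-123)<70)
    Q=P[blue];r=cv2.minAreaRect(Q[:,:2].astype(np.float32));print('house',len(Q),np.round(r[0],1),np.round(r[1],1),round(r[2],1),'z',np.median(Q[:,2]).round(1))
    # hole: in plane z=med, points not flat
    zt=np.median(Q[:,2])
    # rectified plane image, 0.25mm/px using ray-plane
    c=ctrl.calibration('wrist');f=210/np.tan(np.radians(c['vfov'])/2)
    T=np.eye(4);T[:3,:3]=Ro.from_euler('xyz',s['tool_rot']).as_matrix();T[:3,3]=s['eef_pos'];M=np.linalg.inv(T@np.array(c['mount']))
    X,Y=np.meshgrid(np.arange(580,680,.25),np.arange(73,173,.25));W=np.stack([X,Y,0*X+zt,0*X+1],-1)@M.T
    rr=np.hypot(W[...,0],W[...,1])+1e-9;th=np.arctan2(rr,W[...,2])
    u=(c['cx']+f*th*W[...,0]/rr).astype(np.float32);v=(c['cy']+f*th*W[...,1]/rr).astype(np.float32)
    rec=cv2.remap(p,u,v,cv2.INTER_CUBIC)
    # pin, in tool frame
    Tp=(P-s['eef_pos'])@T[:3,:3]
    for z0,z1 in [(22,30),(36,52),(52,70),(70,85),(85,100),(100,112),(112,120)]:
        m=ok&(Tp[...,2]>z0)&(Tp[...,2]<z1)&(np.hypot(Tp[...,0],Tp[...,1])<25)
        if m.sum()>5:
            q=Tp[m];print(z0,m.sum(),'x max',np.percentile(q[:,0],97).round(1),'y',np.percentile(q[:,1],[2,98]).round(1),'ymid',np.percentile(q[:,1],[2,98]).mean().round(2))
    m=ok&(np.hypot(Tp[...,0],Tp[...,1])<25);print('tip z',np.percentile(Tp[m][:,2],99))
    return rec
E
python3 - <<'E'
from m import *
z=np.load('w2.npz');s={'eef_pos':z['e'],'tool_rot':z['r']}
rec=ana(z['p'],z['d'],s)
print(ctrl.calibration('wrist')['cx'])
a=cv2.resize(rec,(400,400));b=cv2.resize(z['p'][190:340,190:360],(400,353))
cv2.imwrite('pics/rec2.png',np.hstack([a,np.vstack([b,np.zeros((47,400,3),np.uint8)])])[:,:,::-1])
E
```

```text
house 6072 [631.3 123.2] [60.5 78.6] 80.0 z 138.0
22 48 x max 8.7 y [-13.4  15. ] ymid 0.77
36 319 x max 8.6 y [-7.5  9.5] ymid 0.97
52 184 x max 6.4 y [-4.9  7.4] ymid 1.25
70 168 x max 6.2 y [-4.9  7.9] ymid 1.46
85 143 x max 6.2 y [-4.8  8.3] ymid 1.76
100 92 x max 6.2 y [-5.   8.1] ymid 1.54
112 29 x max 6.2 y [-4.   7.9] ymid 1.94
tip z 289.3945997228631
274.0283644533249
```

View pics/rec2.png

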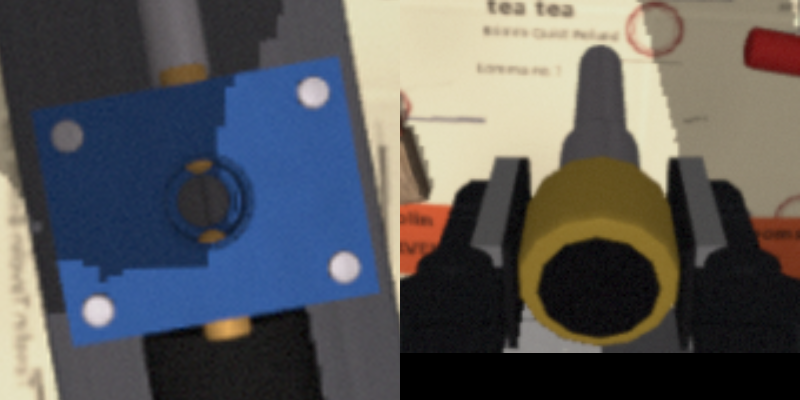

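Request:
{"method": "play_rows", "body": {"targets": [[1,2,0,0,0],[1,5,-0.1,0,0],[1,7.5,-0.2,0,0],[1,8.4,-0.2,0.5,0],[1,8.4,-0.2,1,0],[1,8.4,-0.2,1.5,0],[1,8.4,-0.2,1.5,0],[1,8.4,-0.2,1.5,0]]}}

```text
clock: 6.7
eef_pos: [631.8, 127.1, 274.4]
tool_rot: [-3.142, 0.001, 0.001]
force: [0.2, -0.8, -1.5]
width: 28.6
gripper_force: 59.5
```

Run:
```python
from m import *
s=ctrl.read_state();p,d=ctrl.get_image('wrist');print(s['eef_pos'],s['tool_rot'],s['force'])
P,ok=wcloud(d,s);Rm=Ro.from_euler('xyz',s['tool_rot']).as_matrix()
ana(p,d,s)
B=[cv2.resize(p[120:260,190:360],(400,329))]
p,d=ctrl.get_image('scene');B.append(cv2.resize(p[150:265,215:355],(400,329)))
p,d=ctrl.get_image('top')
hsv=cv2.cvtColor(p,cv2.COLOR_RGB2HSV);Q=cloud('top',d,(abs(hsv[...,0].astype(int)-26)<9)&(hsv[...,1]>110));Q=Q[(Q[:,2]>250)&(Q[:,2]<300)&(abs(Q[:,0]-630)<50)]
print(len(Q), cv2.minEnclosingCircle(Q[:,:2].astype(np.float32)) if len(Q) else '')
cv2.imwrite('pics/w3.png',np.hstack(B)[:,:,::-1])
```

```text
[631.83278838 127.06028126 274.36385942] [-3.14158276e+00  8.18819303e-04  5.26136541e-04] [ 0.2089031  -0.78220488 -1.47729028]
house 5036 [631.8 123.2] [60.  78.2] 79.7 z 137.9
22 46 x max 8.9 y [-13.5  15.5] ymid 1.03
36 320 x max 8.5 y [-7.5  9.5] ymid 0.98
52 186 x max 6.2 y [-4.9  7.4] ymid 1.22
70 168 x max 6.1 y [-4.9  7.8] ymid 1.46
85 138 x max 6.2 y [-4.8  8.2] ymid 1.71
100 90 x max 6.3 y [-5.  8.] ymid 1.53
112 32 x max 6.2 y [-4.7  8.3] ymid 1.77
tip z 165.83666582338265
0
```

View pics/w3.png

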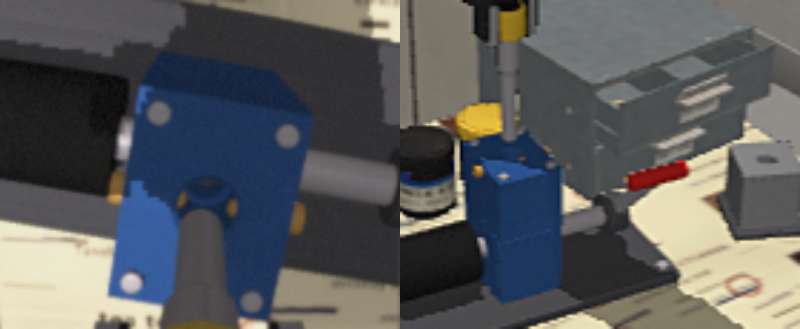

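Request:
{"method": "play_rows", "body": {"targets": [[1,0.05,0.2,0.4,0],[1,0.05,0.2,0.8,0],[1,0.05,0.2,0.8,0],[1,0.05,0.2,0.8,0]]}}

```text
clock: 7.25
eef_pos: [633.1, 125.1, 266.1]
tool_rot: [3.142, 0.0, 0.0]
force: [0.6, -0.9, -0.5]
width: 28.3
gripper_force: 59.5
```

Run:
```python
from m import *
for i in range(3):
    s=ctrl.read_state();p,d=ctrl.get_image('wrist');print(s['eef_pos'],s['tool_rot'],s['force'])
B=[cv2.resize(p[140:260,200:350],(400,320))]
P,ok=wcloud(d,s);hsv=cv2.cvtColor(p,cv2.COLOR_RGB2HSV).astype(int)
ana(p,d,s)
# pixel check: pin silhouette mid columns
p,d=ctrl.get_image('scene');B.append(cv2.resize(p[165,0:1].repeat(2,0) if 0 else p[165:235,230:320],(400,320)))
cv2.imwrite('pics/w4.png',np.hstack(B)[:,:,::-1])
```

```text
[633.09845515 125.08122255 266.05877219] [3.14156384e+00 4.56960893e-04 3.46157636e-04] [ 0.57826295 -0.89084124 -0.47275008]
[633.21340795 125.12688529 266.19343782] [3.14156839e+00 1.65747908e-04 4.72374881e-04] [-0.0137211  -0.22556901 -1.36495826]
[633.28738848 125.14393012 266.34529345] [-3.14152390e+00 -1.05459658e-04  4.45987028e-04] [ 0.56702827  0.20262729 -2.24720925]
house 5261 [631.8 123.3] [59.8 78. ] 79.8 z 137.9
22 46 x max 8.6 y [-13.5  15. ] ymid 0.77
36 320 x max 8.6 y [-7.5  9.5] ymid 0.96
52 181 x max 6.3 y [-5.   7.4] ymid 1.21
70 172 x max 6.3 y [-5.   7.8] ymid 1.43
85 139 x max 6.2 y [-4.8  8.2] ymid 1.7
100 92 x max 6.2 y [-4.9  8. ] ymid 1.55
112 32 x max 6.1 y [-4.7  8.3] ymid 1.78
tip z 134.72171160340665
```

View pics/w4.png

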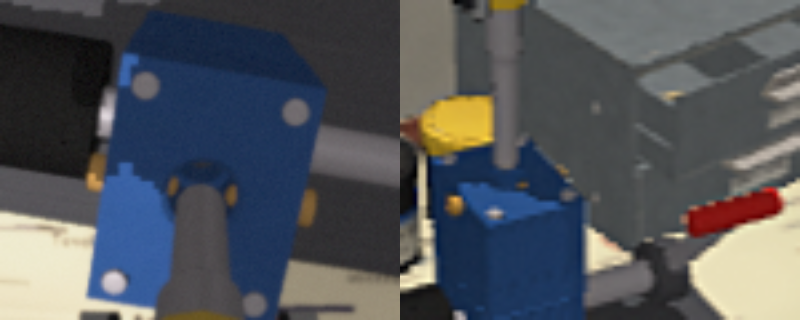

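Request:
{"method": "play_rows", "body": {"targets": [[1,-0.06,0,0.3,0],[1,-0.06,0,0.6,0],[1,-0.06,0,0.9,0],[1,-0.06,0,1.2,0],[1,-0.06,0,1.5,0],[1,-0.06,0,1.8,0],[1,-0.06,0,2.1,0],[1,-0.06,0,2.1,0]]}}

```text
clock: 8.25
eef_pos: [632.3, 125.0, 244.8]
tool_rot: [3.141, 0.001, 0.0]
force: [-0.0, -0.6, -1.2]
width: 28.4
gripper_force: 59.5
```

Request:
{"method": "play_rows", "body": {"targets": [[1,0,0,0.4,0],[1,0,0,0.8,0],[1,0,0,1.2,0],[1,0,0,1.6,0],[1,0,0,1.9,0],[1,0,0,2.2,0],[1,0,0,2.5,0],[1,0,0,2.7,0]]}}

```text
clock: 9.05
eef_pos: [632.6, 125.1, 218.0]
tool_rot: [3.142, 0.0, 0.0]
force: [1.0, 0.5, -1.2]
width: 28.4
gripper_force: 59.5
```

Request:
{"method": "play_rows", "body": {"targets": [[1,0,0,0.3,0],[1,0,0,0.6,0],[1,0,0,0.9,0],[1,0,0,1.2,0],[1,0,0,1.5,0],[1,0,0,1.5,0]]}}

```text
clock: 9.65
eef_pos: [632.3, 125.1, 202.7]
tool_rot: [3.141, 0.001, 0.0]
force: [0.5, -0.7, -1.0]
width: 28.6
gripper_force: 59.5
```

Request:
{"method": "play_rows", "body": {"targets": [[1,0,0,0.1,0],[1,0,0,0.2,0],[1,0,0,0.3,0],[1,0,0,0.3,0]]}}

```text
clock: 10.05
eef_pos: [632.6, 125.0, 200.2]
tool_rot: [3.142, -0.0, 0.0]
force: [-0.7, 0.0, -2.3]
width: 28.5
gripper_force: 59.5
```

Request:
{"method": "play_rows", "body": {"targets": [[1,0,0,0.1,0],[1,0,0,0.15,0],[0.6,0,0,0.15,0],[0.3,0,0,0.15,0],[0.1,0,0,0.15,0],[0,0,0,0.15,0],[0,0,0,0.15,0]]}}

```text
clock: 10.75
eef_pos: [632.7, 125.2, 198.9]
tool_rot: [-3.141, -0.0, 0.0]
force: [0.2, -0.3, 0.1]
width: 85.4
gripper_force: 0.0
```

Request:
{"method": "play_rows", "body": {"targets": [[0,0,0,-1,0],[0,0,0,-4,0],[0,0,0,-7,0],[0,0,0,-7,0],[0.5,-3,2.7,-7,3],[1,-6.5,6,-7,7],[1,-9.6,8.6,-6,10.1],[1,-9.6,8.6,-3,10.1],[1,-9.6,8.6,-1,10.1],[1,-9.6,8.6,0,10.1]]}}

```text
clock: 11.75
eef_pos: [535.7, 38.9, 197.7]
tool_rot: [3.141, 0.002, -0.176]
force: [-0.9, -0.1, 1.4]
width: -0.2
gripper_force: 0.0
```

```bash
cat > chk.py <<'E'
from h import *
s=ctrl.read_state();print(s['clock'],s['eef_pos'].round(1) if hasattr(s['eef_pos'],'round') else s['eef_pos'],np.round(s['tool_rot'],3),np.round(s['force'],1),s['width'])
for n in ['top','scene']:
    p,d=ctrl.get_image(n);P=cloud(n,d,np.ones(d.shape,bool));h=cv2.cvtColor(p,cv2.COLOR_RGB2HSV)[d>0].astype(int)
    m=(abs(h[:,0]-26)<9)&(h[:,1]>110)&(np.hypot(P[:,0]-630,P[:,1]-123)<30)&(P[:,2]>150);Q=P[m]
    if len(Q): print(n,'head',len(Q),cv2.minEnclosingCircle(Q[Q[:,2]>Q[:,2].max()-8][:,:2].astype(np.float32)),'z',np.percentile(Q[:,2],[5,50,95]).round(1))
    m=((h[:,0]<8)|(h[:,0]>172))&(h[:,1]>130)&(np.hypot(P[:,0]-525,P[:,1]-40)<60)&(P[:,2]>30);Q=P[m]
    if len(Q): print(n,'bar',len(Q),Q.mean(0).round(1),np.percentile(Q[:,2],95).round(1))
E
python3 chk.py
```

```text
11.75 [535.7  38.9 197.7] [ 3.141e+00  2.000e-03 -1.760e-01] [-0.9 -0.1  1.4] -0.18255987481998256
top head 85 ((621.285888671875, 126.3994140625), 14.502957344055176) z [193.  204.  206.7]
scene head 126 ((619.134521484375, 130.08204650878906), 15.661455154418945) z [178.5 194.1 203.2]
scene bar 124 [530.5  43.5 136.5] 141.8
```

Request:
{"method": "play_rows", "body": {"targets": [[1,0.1,0,1.5,0],[1,0.1,0,2.6,0],[1,0.1,0,2.8,0],[1,0.1,0,3.0,0],[1,-0.1,0,3.25,0],[1,-0.3,0,3.45,0],[1,-0.46,0,3.63,0],[1,-0.66,0,3.85,0],[1,-0.85,0,4.06,0]]}}

```text
clock: 12.75
eef_pos: [527.7, 40.8, 158.3]
tool_rot: [-3.141, 0.001, -0.176]
force: [-2.2, -0.3, 3.8]
width: 0.1
gripper_force: 2.3
```

Request:
{"method": "play_rows", "body": {"targets": [[1,-0.18,0,0.22,0],[1,-0.35,0,0.45,0],[1,-0.52,0,0.68,0],[1,-0.69,0,0.92,0],[1,-0.85,0,1.16,0],[1,-1.0,0,1.4,0],[1,-1.15,0,1.65,0],[1,-1.29,0,1.9,0],[1,-1.42,0,2.15,0],[1,-1.55,0,2.41,0]]}}

```text
clock: 13.75
eef_pos: [512.2, 43.3, 133.8]
tool_rot: [3.141, 0.001, -0.176]
force: [-2.8, 1.1, 4.7]
width: -0.1
gripper_force: 2.1
```

```bash
python3 chk.py
```

```text
13.75 [512.2  43.3 133.8] [ 3.141e+00  1.000e-03 -1.760e-01] [-2.8  1.1  4.7] -0.07434784229963874
top head 117 ((638.5237426757812, 122.98465728759766), 14.54922866821289) z [185.4 203.5 206.8]
scene head 126 ((634.3753662109375, 127.375732421875), 14.661620140075684) z [180.4 192.4 203.3]
scene bar 116 [506.2  49.1 102.8] 108.2
```

Request:
{"method": "play_rows", "body": {"targets": [[1,-0.05,0,0.1,0],[1,-0.1,0,0.21,0],[1,-0.15,0,0.31,0],[1,-0.2,0,0.42,0],[1,-0.24,0,0.52,0],[1,-0.29,0,0.63,0],[1,-0.33,0,0.73,0],[1,-0.37,0,0.84,0]]}}

```text
clock: 14.65
eef_pos: [509.7, 43.8, 125.7]
tool_rot: [-3.142, -0.001, -0.176]
force: [0.7, 0.2, 1.5]
width: -0.2
gripper_force: 0.9
```

Request:
{"method": "play_rows", "body": {"targets": [[1,-0.04,0,0.11,0],[1,-0.08,0,0.21,0],[1,-0.12,0,0.32,0],[1,-0.16,0,0.43,0],[1,-0.2,0,0.54,0]]}}

```text
clock: 15.15
eef_pos: [507.3, 44.3, 120.2]
tool_rot: [3.142, 0.0, -0.176]
force: [0.3, -0.4, 2.7]
width: 0.4
gripper_force: 0.9
```

Request:
{"method": "play_rows", "body": {"targets": [[1,-0.03,0,0.11,0],[1,-0.07,0,0.22,0],[1,-0.1,0,0.33,0],[1,-0.14,0,0.44,0],[1,-0.17,0,0.55,0]]}}

```text
clock: 15.65
eef_pos: [505.3, 44.6, 114.6]
tool_rot: [3.142, 0.001, -0.176]
force: [-0.6, -1.0, 1.9]
width: 0.1
gripper_force: 1.2
```

Request:
{"method": "play_rows", "body": {"targets": [[1,-0.03,0,0.11,0],[1,-0.06,0,0.22,0],[1,-0.09,0,0.33,0],[1,-0.12,0,0.44,0],[1,-0.14,0,0.55,0]]}}

```text
clock: 16.15
eef_pos: [503.9, 44.8, 109.1]
tool_rot: [3.141, 0.001, -0.176]
force: [-1.6, -0.0, 2.9]
width: -0.3
gripper_force: 1.3
```

```bash
python3 chk.py
```

```text
16.15 [503.9  44.8 109.1] [ 3.141e+00  1.000e-03 -1.760e-01] [-1.6 -0.   2.9] -0.2938749029164549
top head 113 ((638.2796020507812, 123.7574691772461), 14.740538597106934) z [184.5 201.5 204.7]
scene head 124 ((632.3678588867188, 127.45420837402344), 14.24537181854248) z [177.9 190.5 200.8]
scene bar 119 [498.   50.7  78.1] 83.1
```

Request:
{"method": "play_rows", "body": {"targets": [[1,-0.02,0,0.08,0],[1,-0.04,0,0.17,0],[1,-0.06,0,0.25,0],[1,-0.06,0,0.25,0]]}}

```text
clock: 16.65
eef_pos: [504.1, 44.9, 106.8]
tool_rot: [-3.141, -0.001, -0.176]
force: [-0.2, 0.7, -0.3]
width: 0.1
gripper_force: 0.3
```

Request:
{"method": "play_rows", "body": {"targets": [[1,-0.02,0,0.1,0],[1,-0.04,0,0.2,0],[1,-0.06,0,0.3,0]]}}

```text
clock: 16.95
eef_pos: [503.3, 45.0, 103.8]
tool_rot: [-3.141, -0.0, -0.176]
force: [-0.5, 0.2, 2.5]
width: -0.2
gripper_force: 0.9
```

```bash
python3 chk.py
```

```text
16.95 [503.3  45.  103.8] [-3.141 -0.    -0.176] [-0.5  0.2  2.5] -0.2219853815862807
top head 90 ((623.6825561523438, 125.52216339111328), 14.545953750610352) z [190.8 197.8 200.5]
scene head 121 ((620.968994140625, 128.8851776123047), 15.453493118286133) z [172.8 187.3 196.5]
scene bar 120 [496.9  50.1  72.7] 78.3
```

Request:
{"method": "play_rows", "body": {"targets": [[1,-0.02,0,0.08,0],[1,-0.03,0,0.16,0],[1,-0.05,0,0.24,0]]}}

```text
clock: 17.35
eef_pos: [502.7, 45.1, 101.4]
tool_rot: [-3.142, -0.0, -0.176]
force: [0.0, -0.1, 1.6]
width: -0.0
gripper_force: 0.8
```

```bash
python3 chk.py
```

```text
17.35 [502.7  45.1 101.4] [-3.142 -0.    -0.176] [ 0.  -0.1  1.6] -0.04429982727634493
top head 98 ((625.9107666015625, 124.43949127197266), 14.851877212524414) z [181.5 194.7 197.7]
scene head 128 ((625.0012817382812, 126.37535858154297), 16.306184768676758) z [169.  184.3 194.4]
scene bar 118 [496.1  50.5  70.5] 75.3
```

Request:
{"method": "play_rows", "body": {"targets": [[1,-0.01,0,0.08,0],[1,-0.02,0,0.16,0],[1,-0.02,0,0.16,0]]}}

```text
clock: 17.75
eef_pos: [502.4, 45.1, 99.7]
tool_rot: [3.142, 0.0, -0.176]
force: [0.3, 0.2, 1.1]
width: -0.0
gripper_force: 0.4
```

```bash
python3 chk.py
```

```text
17.75 [502.4  45.1  99.7] [ 3.142  0.    -0.176] [0.3 0.2 1.1] -0.015293915261465282
top head 100 ((626.8602905273438, 123.5931625366211), 14.88339900970459) z [176.2 188.7 191.6]
scene head 125 ((622.494384765625, 126.35645294189453), 15.405535697937012) z [165.  178.  189.1]
scene bar 121 [496.2  50.4  71.2] 75.2
```

Request:
{"method": "play_rows", "body": {"targets": [[1,-0.01,0,0.08,0],[1,-0.02,0,0.16,0],[1,-0.03,0,0.2,0]]}}

```text
clock: 18.15
eef_pos: [502.0, 45.2, 97.7]
tool_rot: [-3.142, 0.0, -0.176]
force: [-0.9, 1.1, 2.4]
width: 0.4
gripper_force: 1.1
```

Request:
{"method": "play_rows", "body": {"targets": [[1,-0.01,0,0.06,0],[1,-0.02,0,0.12,0],[1,-0.02,0,0.18,0]]}}

```text
clock: 18.45
eef_pos: [501.8, 45.3, 96.0]
tool_rot: [-3.142, 0.0, -0.176]
force: [-1.6, 1.1, 1.7]
width: -0.3
gripper_force: 1.1
```

```bash
python3 chk.py
```

```text
18.45 [501.8  45.3  96. ] [-3.142  0.    -0.176] [-1.6  1.1  1.7] -0.2583460211386194
top head 93 ((627.2218627929688, 123.89828491210938), 14.749482154846191) z [177.5 189.  191.8]
scene head 120 ((625.8634033203125, 126.42835998535156), 15.5918607711792) z [163.8 179.5 189.1]
scene bar 118 [495.3  50.8  65.1] 70.1
```

Request:
{"method": "play_rows", "body": {"targets": [[1,-0.01,0,0.06,0],[1,-0.01,0,0.12,0],[1,-0.02,0,0.18,0]]}}

```text
clock: 18.85
eef_pos: [501.5, 45.3, 94.2]
tool_rot: [3.142, 0.001, -0.176]
force: [-0.8, 1.3, 2.3]
width: 0.3
gripper_force: 1.1
```

Request:
{"method": "play_rows", "body": {"targets": [[1,-0.01,0,0.06,0],[1,-0.01,0,0.12,0],[1,-0.02,0,0.18,0]]}}

```text
clock: 19.15
eef_pos: [501.5, 45.2, 92.4]
tool_rot: [3.142, 0.0, -0.176]
force: [-2.0, -0.0, 2.2]
width: 0.2
gripper_force: 1.1
```

Request:
{"method": "play_rows", "body": {"targets": [[1,-0.01,0,0.06,0],[1,-0.01,0,0.12,0],[1,-0.02,0,0.18,0]]}}

```text
clock: 19.45
eef_pos: [501.4, 45.2, 90.5]
tool_rot: [3.141, 0.0, -0.176]
force: [-2.0, -0.2, 2.6]
width: -0.2
gripper_force: 1.1
```

```bash
python3 chk.py
```

```text
19.45 [501.4  45.2  90.5] [ 3.141  0.    -0.176] [-2.  -0.2  2.6] -0.22819368548165347
top head 93 ((627.9142456054688, 124.90438079833984), 14.908148765563965) z [178.3 189.5 192.3]
scene head 120 ((624.5130615234375, 127.16748046875), 15.681235313415527) z [166.  179.9 189.2]
scene bar 114 [494.9  51.   59.7] 64.7
```

Request:
{"method": "play_rows", "body": {"targets": [[1,0,0,0.06,0],[1,-0.01,0,0.12,0],[1,-0.01,0,0.18,0]]}}

```text
clock: 19.85
eef_pos: [501.5, 45.2, 88.8]
tool_rot: [-3.142, -0.0, -0.176]
force: [-0.9, -0.1, 1.9]
width: -0.3
gripper_force: 1.0
```

Request:
{"method": "play_rows", "body": {"targets": [[1,0,0,0.06,0],[1,0,0,0.12,0],[1,0,0,0.18,0]]}}

```text
clock: 20.15
eef_pos: [501.3, 45.3, 86.9]
tool_rot: [3.142, 0.0, -0.176]
force: [-0.7, -0.1, 1.5]
width: -0.2
gripper_force: 1.0
```

Request:
{"method": "play_rows", "body": {"targets": [[1,0,0,0.06,0],[1,0,0,0.12,0],[1,0,0,0.18,0]]}}

```text
clock: 20.45
eef_pos: [501.2, 45.3, 85.2]
tool_rot: [3.142, 0.0, -0.176]
force: [-1.5, 0.1, 1.6]
width: -0.1
gripper_force: 1.0
```

```bash
python3 chk.py
```

```text
20.45 [501.2  45.3  85.2] [ 3.142  0.    -0.176] [-1.5  0.1  1.6] -0.14667790099541986
top head 95 ((628.0849609375, 124.14332580566406), 14.742548942565918) z [178.3 189.8 192. ]
scene head 124 ((625.4517822265625, 127.72062683105469), 16.383434295654297) z [165.5 180.4 189.2]
scene bar 113 [494.7  51.1  54.5] 59.6
```

Request:
{"method": "play_rows", "body": {"targets": [[1,0,0,0.05,0],[1,0,0,0.1,0],[1,0,0,0.15,0]]}}

```text
clock: 20.85
eef_pos: [501.3, 45.3, 83.7]
tool_rot: [-3.142, 0.0, -0.176]
force: [-1.3, -0.1, 2.0]
width: 0.1
gripper_force: 1.0
```

Request:
{"method": "play_rows", "body": {"targets": [[1,0,0,0.05,0],[1,0,0,0.1,0],[1,0,0,0.15,0],[1,0,0,0.2,0]]}}

```text
clock: 21.25
eef_pos: [501.2, 45.4, 81.7]
tool_rot: [-3.142, 0.0, -0.176]
force: [-1.7, -0.9, 1.2]
width: -0.0
gripper_force: 1.0
```

```bash
python3 chk.py
python3 - <<'E'
import sys;sys.path.insert(0,'.')
from h import *
B=[]
p,d=ctrl.get_image('scene');B.append(cv2.resize(p[175:265,225:335],(400,327),interpolation=2))
p,d=ctrl.get_image('wrist');B.append(cv2.resize(p,(436,327)))
cv2.imwrite('pics/l1.png',np.hstack(B)[:,:800,::-1])
E
```

```text
21.25 [501.2  45.4  81.7] [-3.142  0.    -0.176] [-1.7 -0.9  1.2] -0.033642114489647046
top head 98 ((628.629638671875, 124.19075012207031), 14.7391939163208) z [175.7 190.1 192.3]
scene head 122 ((626.2108154296875, 127.13678741455078), 15.59218692779541) z [165.4 179.4 189.7]
scene bar 111 [495.1  51.   50.7] 55.9
```

View pics/l1.png

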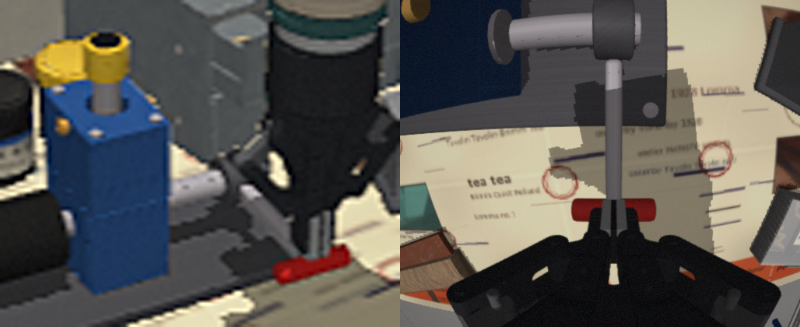

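Request:
{"method": "play_rows", "body": {"targets": [[1,0,0,0.05,0],[1,0,0,0.1,0],[1,0,0,0.15,0],[1,0,0,0.2,0]]}}

```text
clock: 21.85
eef_pos: [501.9, 45.3, 79.8]
tool_rot: [-3.141, -0.001, -0.176]
force: [0.4, 0.2, 1.1]
width: -0.1
gripper_force: 1.0
```

Request:
{"method": "play_rows", "body": {"targets": [[1,0,0,0.05,0],[1,0,0,0.1,0],[1,0,0,0.15,0],[1,0,0,0.2,0]]}}

```text
clock: 22.25
eef_pos: [501.8, 45.3, 77.8]
tool_rot: [-3.141, -0.001, -0.176]
force: [2.0, 0.5, 2.0]
width: 0.2
gripper_force: 1.1
```

Request:
{"method": "play_rows", "body": {"targets": [[1,0.01,0,0.05,0],[1,0.01,0,0.1,0],[1,0.02,0,0.15,0]]}}

```text
clock: 22.55
eef_pos: [501.8, 45.3, 76.3]
tool_rot: [-3.141, -0.001, -0.176]
force: [2.0, 0.9, 2.7]
width: -0.0
gripper_force: 1.4
```

```bash
python3 chk.py
```

```text
22.55 [501.8  45.3  76.3] [-3.141e+00 -1.000e-03 -1.760e-01] [2.  0.9 2.7] -0.03726194479945352
top head 98 ((628.976318359375, 123.715087890625), 14.956366539001465) z [176.5 189.6 192.6]
scene head 121 ((626.176513671875, 124.45561218261719), 14.441495895385742) z [165.6 178.9 189.4]
scene bar 115 [494.9  50.9  45.9] 51.1
```

Request:
{"method": "play_rows", "body": {"targets": [[1,0.01,0,0.05,0],[1,0.02,0,0.1,0],[1,0.02,0,0.15,0]]}}

```text
clock: 22.95
eef_pos: [501.7, 45.3, 74.8]
tool_rot: [-3.141, -0.0, -0.176]
force: [1.0, 0.6, 4.1]
width: -0.0
gripper_force: 1.9
```

Force is starting to rise.

Request:
{"method": "play_rows", "body": {"targets": [[1,0.01,0,0.05,0],[1,0.02,0,0.1,0],[1,0.02,0,0.1,0]]}}

```text
clock: 23.25
eef_pos: [501.7, 45.3, 73.7]
tool_rot: [-3.142, 0.0, -0.176]
force: [1.6, 0.6, 3.5]
width: -0.3
gripper_force: 1.9
```

Request:
{"method": "play_rows", "body": {"targets": [[1,0.01,0,0.05,0],[1,0.02,0,0.1,0],[1,0.02,0,0.15,0]]}}

```text
clock: 23.55
eef_pos: [501.8, 45.3, 72.3]
tool_rot: [-3.142, 0.001, -0.176]
force: [0.5, 0.8, 6.1]
width: -0.1
gripper_force: 3.0
```

```bash
python3 chk.py
```

```text
23.55 [501.8  45.3  72.3] [-3.142e+00  1.000e-03 -1.760e-01] [0.5 0.8 6.1] -0.05942452410825593
top head 102 ((629.4299926757812, 123.90023040771484), 14.686334609985352) z [175.  189.5 192.2]
scene head 126 ((626.8428955078125, 126.09733581542969), 13.897303581237793) z [165.3 178.5 189.2]
scene bar 116 [495.5  50.2  44. ] 47.4
```

Request:
{"method": "play_rows", "body": {"targets": [[1,0.01,0,0.05,0],[1,0.02,0,0.1,0],[1,0.02,0,0.1,0]]}}

```text
clock: 23.95
eef_pos: [501.9, 45.3, 71.2]
tool_rot: [-3.142, 0.001, -0.176]
force: [0.6, 1.9, 5.8]
width: -0.2
gripper_force: 2.9
```

Request:
{"method": "play_rows", "body": {"targets": [[1,0.01,0,0.06,0],[1,0.02,0,0.12,0],[1,0.03,0,0.18,0]]}}

```text
clock: 24.25
eef_pos: [501.9, 45.2, 69.6]
tool_rot: [-3.142, 0.001, -0.176]
force: [-1.1, 1.9, 10.0]
width: 0.5
gripper_force: 4.5
```

```bash
python3 chk.py
```

```text
24.25 [501.9  45.2  69.6] [-3.142e+00  1.000e-03 -1.760e-01] [-1.1  1.9 10. ] 0.49806425564882656
top head 100 ((630.1572875976562, 123.71141815185547), 14.516156196594238) z [175.6 189.7 192.4]
scene head 130 ((629.4725952148438, 126.9658203125), 16.10249900817871) z [165.4 179.8 189.1]
scene bar 114 [495.4  49.7  39.1] 44.5
```

Request:
{"method": "play_rows", "body": {"targets": [[1,0,0,0.05,0],[1,0,0,0.08,0],[1,0,0,0.08,0]]}}

```text
clock: 24.65
eef_pos: [502.0, 45.3, 68.9]
tool_rot: [-3.141, 0.001, -0.176]
force: [0.2, 1.2, 9.2]
width: -0.2
gripper_force: 4.4
```

```bash
python3 chk.py
```

```text
24.65 [502.   45.3  68.9] [-3.141e+00  1.000e-03 -1.760e-01] [0.2 1.2 9.2] -0.16276239700099018
top head 100 ((631.0285034179688, 123.3589096069336), 14.600127220153809) z [176.4 189.2 192.6]
scene head 128 ((627.530029296875, 127.94232177734375), 15.558897018432617) z [166.1 179.7 189.7]
scene bar 111 [495.5  49.2  38.4] 44.1
```

Request:
{"method": "play_rows", "body": {"targets": [[1,0,0,0.05,0],[1,0,0,0.1,0],[1,0,0,0.1,0],[1,0,0,0.1,0]]}}

```text
clock: 25.15
eef_pos: [502.1, 45.2, 68.0]
tool_rot: [-3.142, 0.001, -0.176]
force: [-1.2, 1.7, 9.1]
width: -0.0
gripper_force: 4.9
```

```bash
python3 chk.py
```

```text
25.15 [502.1  45.2  68. ] [-3.142e+00  1.000e-03 -1.760e-01] [-1.2  1.7  9.1] -0.040640134558386866
top head 102 ((631.429931640625, 123.35663604736328), 14.429062843322754) z [173.9 189.6 193. ]
scene head 127 ((627.7982788085938, 124.85210418701172), 15.186410903930664) z [166.2 180.1 189.7]
scene bar 108 [496.1  50.5  40.4] 43.1
```

Request:
{"method": "play_rows", "body": {"targets": [[1,0.01,0,0.06,0],[1,0.02,0,0.12,0],[1,0.02,0,0.18,0],[1,0.02,0,0.18,0]]}}

```text
clock: 25.65
eef_pos: [502.2, 45.2, 66.2]
tool_rot: [-3.142, 0.001, -0.176]
force: [-1.8, 0.4, 10.5]
width: 0.0
gripper_force: 5.0
```

```bash
python3 chk.py
```

```text
25.65 [502.2  45.2  66.2] [-3.142e+00  1.000e-03 -1.760e-01] [-1.8  0.4 10.5] 0.023549298231924125
top head 106 ((633.3809814453125, 122.69137573242188), 14.431941032409668) z [173.  189.4 192.4]
scene head 128 ((630.7107543945312, 124.05311584472656), 15.741462707519531) z [165.5 179.7 189.3]
scene bar 101 [496.2  48.7  35.9] 40.4
```

Request:
{"method": "play_rows", "body": {"targets": [[1,0,0,-2,0],[1,0,0,-6,0],[1,0,0,-11,0],[1,0,0,-16,0],[1,2,-2,-18,0],[1,5,-4.5,-18,0],[1,8.5,-7.5,-18,0],[1,11.6,-10.1,-18,0],[1,11.6,-10.1,-18,0],[1,11.6,-10.1,-18,0]]}}

```text
clock: 26.75
eef_pos: [633.5, 124.1, 244.0]
tool_rot: [3.14, 0.004, -0.175]
force: [-0.4, -0.5, -0.6]
width: -0.1
gripper_force: 0.0
```

```bash
python3 chk.py;  python3 - <<'E'
import sys;sys.path.insert(0,'.')
from h import *
B=[]
p,d=ctrl.get_image('scene');B.append(cv2.resize(p[165:255,225:335],(400,327),interpolation=2))
p,d=ctrl.get_image('wrist');B.append(cv2.resize(p[200:400,150:395],(400,327)))
cv2.imwrite('pics/l2.png',np.hstack(B)[:,:800,::-1])
E
```

```text
26.75 [633.5 124.1 244. ] [ 3.14   0.004 -0.175] [-0.4 -0.5 -0.6] -0.0986227902408199
top bar 40 [495.9  26.7  78.3] 81.7
scene head 121 ((627.8390502929688, 126.6347885131836), 14.344085693359375) z [165.9 178.8 189.9]
scene bar 124 [496.   49.7  41.5] 46.7
```

View pics/l2.png

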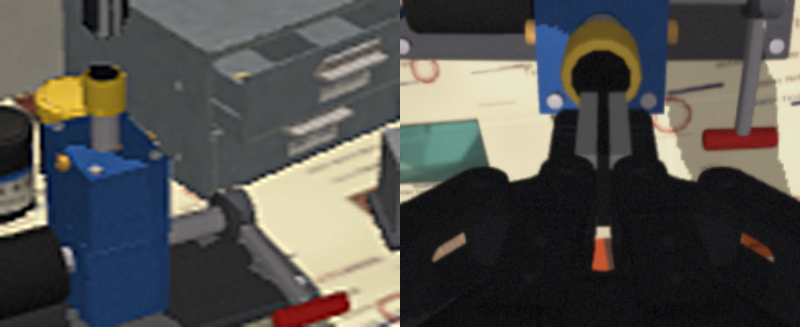

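Request:
{"method": "play_rows", "body": {"targets": [[1,0,0,0.8,0],[1,0,0,1.8,0],[1,0,0,2.6,0],[1,0,0,2.9,0],[1,0,0,3.2,0],[1,0,0,3.4,0]]}}

```text
clock: 27.55
eef_pos: [634.3, 124.4, 214.1]
tool_rot: [-3.141, 0.0, -0.176]
force: [-6.6, 0.0, 22.2]
width: 0.3
gripper_force: 10.5
```

Request:
{"method": "play_rows", "body": {"targets": [[1,0,0,0.1,0],[1,0,0,0.2,0]]}}

```text
clock: 27.75
eef_pos: [634.4, 124.5, 213.4]
tool_rot: [-3.14, -0.0, -0.176]
force: [-7.5, -0.9, 22.9]
width: -0.1
gripper_force: 11.3
```

Request:
{"method": "play_rows", "body": {"targets": [[1,0,0,0.1,0],[1,0,0,0.2,0]]}}

```text
clock: 27.95
eef_pos: [634.3, 124.6, 211.9]
tool_rot: [-3.14, -0.0, -0.176]
force: [-9.5, -0.3, 25.3]
width: 0.0
gripper_force: 12.1
```

Request:
{"method": "play_rows", "body": {"targets": [[1,-0.15,0,0.05,0],[1,-0.3,0,0.1,0],[1,-0.3,0,0.1,0]]}}

```text
clock: 28.25
eef_pos: [633.5, 124.8, 210.1]
tool_rot: [-3.14, -0.005, -0.176]
force: [-2.5, 0.5, 12.6]
width: -0.1
gripper_force: 6.3
```

```bash
python3 chk.py
```

```text
28.25 [633.5 124.8 210.1] [-3.14  -0.005 -0.176] [-2.5  0.5 12.6] -0.063167020116399
top bar 54 [496.8  28.7  57.6] 49.7
scene head 116 ((630.0762329101562, 127.92236328125), 14.726774215698242) z [160.  174.  183.8]
scene bar 127 [495.8  49.8  41.6] 46.5
```

Request:
{"method": "play_rows", "body": {"targets": [[1,0,0,0.2,0],[1,0,0,0.4,0],[1,0,0,0.6,0]]}}

```text
clock: 28.65
eef_pos: [633.2, 124.7, 203.7]
tool_rot: [-3.14, -0.004, -0.176]
force: [-3.4, -0.3, 14.9]
width: -0.3
gripper_force: 7.7
```

Request:
{"method": "play_rows", "body": {"targets": [[1,-0.05,0,0.2,0],[1,-0.05,0,0.4,0],[1,-0.05,0,0.6,0]]}}

```text
clock: 28.95
eef_pos: [632.6, 125.1, 198.2]
tool_rot: [-3.14, -0.004, -0.176]
force: [-3.6, -0.7, 16.5]
width: 0.3
gripper_force: 8.4
```

Request:
{"method": "play_rows", "body": {"targets": [[1,0,0,0.2,0],[1,0,0,0.4,0],[1,0,0,0.6,0]]}}

```text
clock: 29.25
eef_pos: [632.0, 125.1, 191.2]
tool_rot: [-3.14, -0.002, -0.176]
force: [-3.1, -0.3, 11.4]
width: 0.2
gripper_force: 6.0
```

Request:
{"method": "play_rows", "body": {"targets": [[1,0,0,0.15,0],[1,0,0,0.3,0],[1,0,0,0.35,0]]}}

```text
clock: 29.55
eef_pos: [631.9, 125.0, 189.2]
tool_rot: [-3.14, -0.002, -0.176]
force: [-7.1, -0.8, 24.0]
width: -0.2
gripper_force: 12.1
```

Request:
{"method": "play_rows", "body": {"targets": [[1,0,0,0.1,0],[1,0,0,0.1,0]]}}

```text
clock: 29.75
eef_pos: [631.9, 125.0, 189.1]
tool_rot: [-3.14, -0.003, -0.176]
force: [-9.1, -0.5, 27.2]
width: -0.2
gripper_force: 13.4
```

Request:
{"method": "play_rows", "body": {"targets": [[1,0,0,-1,0],[1,0,0,-4,0],[1,-3,0,-9,0],[1,-10,0,-12,0],[1,-15,0,-12,0],[1,-15,0,-12,0]]}}

```text
clock: 30.35
eef_pos: [480.7, 151.8, 305.3]
tool_rot: [-3.14, 0.0, -0.175]
force: [0.4, -0.2, 0.1]
width: 0.0
gripper_force: 0.0
```

```bash
python3 chk.py
python3 - <<'E'
import sys;sys.path.insert(0,'.')
from h import *
B=[]
p,d=ctrl.get_image('scene');B.append(cv2.resize(p[165:265,180:335],(400,258),interpolation=2))
p,d=ctrl.get_image('top');B.append(cv2.resize(p[110:260,190:420],(400,258)))
cv2.imwrite('pics/f.png',np.hstack(B)[:,:,::-1])
E
```

```text
30.35 [480.7 151.8 305.3] [-3.14   0.    -0.175] [ 0.4 -0.2  0.1] 0.02930341893844877
top head 87 ((631.0064086914062, 123.9273681640625), 14.538867950439453) z [156.9 164.2 167.3]
top bar 157 [499.1  45.6  53.2] 56.7
scene head 82 ((628.8267822265625, 126.3419418334961), 17.7388916015625) z [151.3 159.8 164.7]
scene bar 127 [495.4  49.9  48.9] 53.7
```

View pics/f.png

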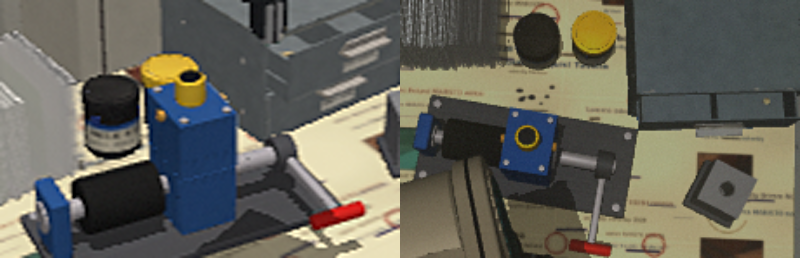

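```bash
python3 -c "
from cell import ctrl
print(ctrl.finish_job())"
```

```text
the job is handed in; nothing more can be done
None
```

The feed roller is locked and the job is handed in: the pin dropped into the cross-hole, the lever caught at about 10 N, and the pin's head was pressed fully home on the housing (head top about 164 mm, press force peak about 27 N), with the arm clear at about 30 s.

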